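Swing the lane gate of the dish run over to its other catch

ROBOT

A 7-joint arm with a two-finger parallel gripper is mounted at the origin on a cart in front of the work surface, level with it; the furniture and walls round the work are solid. World frame = base frame: x ahead of the robot, y to its left, z up, the work surface at z = 0. Lengths are in mm, angles in rad, forces in N, time in s.
With the tool pointing down it reaches from about 400 to 875 mm from the base axis. Payload 4.4 kg.
Tool frame: the origin (TCP) lies at the very end of the fingers, on their centre line; the grasp point (between the pads) lies 19 mm behind it; y points along the fingers, z is the direction in which the jaws open and shut, and the axes are right-handed (so a half turn about y gives the same grasp; the last joint's range is limited). The gripper opens to 85 mm and grips with 20 to 120 N. Pads are 22 mm wide; open, the fingers measure 114 mm over their backs; the gripper's body (76 mm by 85 mm) begins 54 mm behind the grasp point. The pads swing forward as they close: fully open they stand 13 mm farther back than shut.
Start: joints at [1.156, 0.628, 0.038, 1.517, -0.027, 0.996, -0.02], TCP at [222.179, -610.864, 231.313] pointing down, gripper open.
Joint ranges: [-3.06, 3.06], [-0.37, 2.12], [-1.25, 1.32], [0.18, 2.47], [-1.1, 4.24], [0.23, 1.98], [-2.94, 2.94]. Speed limits (rad/s): [2.57, 2.57, 3.14, 3.14, 3.14, 3.14, 3.14].

INTERFACE

Orientations are given as [roll, pitch, yaw] about the fixed x, y, z axes, in that order (R = Rz(yaw) Ry(pitch) Rx(roll)).
In Python, from cell import ctrl, imaging, finish_job gives the robot as it stands.
- The arm moves only by the shell command python3 -m inch 'ROWS'. ROWS is JSON, one flat list of numbers, 7 for each row, row after row: the opening, from 0 (shut) to 1 (fully open), then the shift along the tool's x, y, z in cm, then the turn, a rotation vector about the tool's x, y, z in degrees. A call has 1 to 12 rows; each row is the pose to reach, as a shift and turn from the pose commanded when the call began, along the tool's axes at that moment; what a row does not reach only later rows make up. A row lasts 1/10 s, in which the tool goes at most 50 mm and 8.59 degrees, less where a joint would pass 70% of its speed; a pose out of reach is approached as far as the arm can. A call with a gripper value outside its range is refused whole. The fingers move at their own pace and stop on an object; the grip force is fixed at half the most. Time passes only in rows, so rows that repeat a pose let the fingers close. It gives the time, the measured TCP pose, the force and the opening at its end, in the units of the state.
- ctrl.read_state(): the state, without advancing time (a new reading comes with each control period).
- imaging.get_image(name): name is "side" or "top" or "wrist"; returns a dict with "img" (400x640x3 uint8, red, green, blue), "fx", "fy", "cx", "cy" (pixels), "R" (3x3) and "t" (3): a world point X has camera coordinates R X + t. Camera axes: x right, y down, z forward; pixel columns grow to the right and rows downward; lengths in mm; the calibration is good to about 2 mm. The wrist camera is an equidistant fisheye: a pixel r from the principal point sees the ray r / f radians off the axis. A picture is of the moment at which its call begins. There is no depth.
- finish_job(): hands the job in, once; it reports no verdict.
The state is a dict: "clock": time; "qpos": joint angles; "qd": joint speeds; "tau": joint torques, N m; "eef_pos": TCP position; "tool_rot": TCP orientation; "force": force on the tool from outside, world axes, zero at the start; "torque": the same for the moment, N m; "width": finger opening in mm.
Only numpy, scipy, OpenCV 4.12 (cv2) and the standard library are available. Lean on these libraries where they do the work, as an engineer would, in place of code of your own. Each camera call takes 0.05 s, during which the arm holds its last target.

TASK

The left lane of the dish run is full, so close it off: press the thumb lever on the gate to lift the latch bar out of the right catch, swing the gate over to the left catch with the bar held up, and let the bar down into its notch so that the gate is latched there. Nobody has measured where the left catch's adjustable keeper sits, so feel for it: do not force the lever against its stop or the bar against a catch, do not fling the gate, and leave the dishes in the lane where they are.

Things in the scene. Friction and masses are not known exactly. Their poses are not given: they have to be found in the camera images.
- dish_run: fixed two-lane tray for sample dishes: grey base sheet 404 x 230 mm, 6 mm thick, aluminium walls up to 50 mm above the desk. Origin: on the desk top on the axis of the gate post; +x runs away from the robot along the lanes (the divider begins at the post), +y to the left lane. Side walls at y = +-108 mm, x = -200 to 165 mm. Stands turned by up to 0.12 rad
- gate (a joint): angle of the gate about its upright post, rad: 0 = middle of the right catch (0.44 rad right of the run's centre line), 0.88 = bar over the middle of the left catch's post; grows as the gate swings left (clockwise from above). Aluminium tube frame, 206 mm long, 10 mm thick, top at 66 mm, reaching from the gate post towards the robot. Hinge friction about 0.04 N m
- gate_hinge (a point): on the axis of the gate post at desk-top height (z = 0); its frame turns with the gate: -x points along the gate to its free end, z up
- thumb_pad (a point): middle of the top face of the thumb lever's pad: black ribbed block, 28 mm along the gate, 20 mm across, 16 mm high, 99 mm from the post on the gate's middle line; at rest its top is 120 mm above the desk. Pinch it across its 20 mm or push it; 25 mm or more is free on both sides and behind, and below its sides down to the saddle plate at 70 mm
- thumb_lever: the lever that carries the pad: steel yoke, origin on its level pin, 150 mm from the post at a height of 108 mm. Pad load 1 to 4 N (return spring and bar). Pressing the pad: 2 to 3 mm of idle stroke, then it lifts the bar; at about 10 mm the bar is just out of its catch; at about 11 mm the pad meets its fixed stop. Let go, it springs back up
- latch_bar: gravity latch bar: flat steel, 130 mm long, 8 mm wide, 12 mm high, over the gate's middle line; origin on its level pin, 125 mm from the post at a height of 95 mm; the free end reaches 245 mm from the post. Falls by its own weight (0.08 to 0.17 kg) until it lies level on its rest
- bar_nose (a point): middle of the bar's underside near its free end, 235 mm from the gate post, where it lies in a catch; height 89 mm when latched
- catch_right: right catch: dark steel post 235 mm from the gate post with a keeper whose upward notch, 11 mm wide and 9 mm deep, holds the 8 mm bar at the start. Origin: middle of the notch at the height of the lying bar's underside, 89 mm above the desk; x along the gate when latched there (to the gate post), y across the notch (to the left). Inner cheek (+y) 20 mm thick, 9 mm high; outer cheek (-y) 30 mm high
- lever_stop: rubber-faced stop under the thumb pad, 12 mm thick, fixed on the gate 103 mm from the post; origin at its foot, 70 mm above the desk, top at 92.7 mm; the pad's underside meets it when the lever is fully pressed
- dish_near: shallow aluminium sample dish filled with meal, 66 mm across, 12 mm high, in the left lane next to the gate post; origin in the middle of its underside
- dish_far: shallow aluminium sample dish, 66 mm across, 12 mm high, in the left lane behind the other dish; origin in the middle of its underside
- left_post (a point): left catch, mirror image of the right one: this point is in the middle of its post, 235 mm from the gate post, 89 mm above the desk. Its keeper is clamped in a slot up to 13 mm to either side of this point along the swing; where is not told: feel for it. Hold the bar up over its inner cheek (9 mm high, 20 mm thick); its outer cheek (30 mm high) stops the lifted bar 1.5 mm past the notch's middle

How it is judged:
By the outcome, as a careful person would: the job done as asked, in the order asked, and still so for the second after the job is handed in, with the robot touching nothing.
It also fails if it takes over 54 s, if anything falls off the work surface, if the arm or the gripper's body presses on something with over 40 N, if the wrist force passes 120 N, or if a joint passes its speed limit or range.

## Working session

There is one attempt and no reset: what is moved stays moved. The work goes in short steps, Python scripts to look and compute and a shell command to move; the robot and the scene stay as the last step left them, time stands still between calls to the robot, and variables do not carry over. Pictures are saved under pics/ and viewed, and the job is handed in when it is done.

```bash
ls; mkdir -p pics; python3 - <<'E'
from cell import ctrl, imaging
import cv2
print(ctrl.read_state())
for n in ["side","top"]:
    d=imaging.get_image(n); cv2.imwrite(f"pics/{n}0.png",d["img"][:,:,::-1])
    print(n,{k:d[k] for k in d if k!="img"})
E
```

```text
pics
{'clock': 0.0, 'qpos': array([ 1.15622667,  0.62936347,  0.03838716,  1.51837648, -0.02702888,
        0.99628683, -0.01999057]), 'qd': array([-0.0017866 , -0.00010571, -0.00160072,  0.00140917, -0.00030215,
        0.00016443, -0.00085586]), 'tau': array([ 3.52664674e-04, -5.63408983e+01,  1.22640196e+00, -1.93445402e+01,
        1.09668795e-02,  1.04856893e-02, -2.88326461e-06]), 'eef_pos': array([ 221.98237016, -610.25139017,  230.37412268]), 'tool_rot': array([-1.57271484e+00,  3.00541241e-05, -2.79278517e+00]), 'force': array([-0.32718001,  0.48278445,  0.22514044]), 'torque': array([-0.04153295,  0.05417053, -0.01778388]), 'width': 85.06059754116424}
side {'fx': 427.62818431312195, 'fy': 427.62818431312195, 'cx': 319.9997128293282, 'cy': 195.6171793531035, 'R': array([[ 0.91228554, -0.40945794,  0.00890398],
       [-0.20896335, -0.48405493, -0.84972063],
       [ 0.35223487,  0.77332724, -0.52715802]]), 't': array([-595.70504794,  186.69021723,  704.25693639])}
top {'fx': 451.8357242419621, 'fy': 451.8357242419621, 'cx': 318.90187403874364, 'cy': 198.19494454081294, 'R': array([[ 0.01120059, -0.99993587,  0.00167618],
       [-0.99963304, -0.01123852, -0.02464711],
       [ 0.02466437, -0.00139951, -0.99969481]]), 't': array([ -31.81353814,  605.71589575, 1023.95057255])}
```

View pics/side0.png

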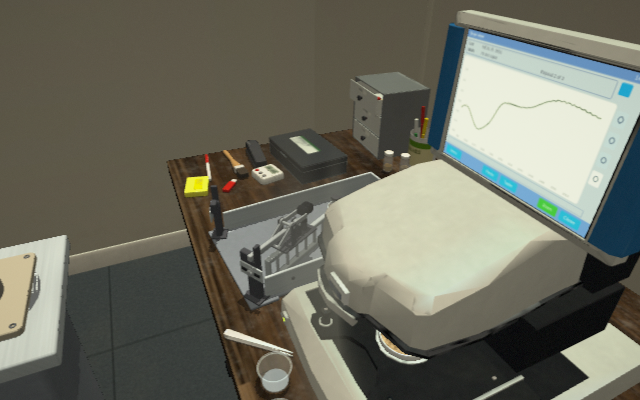

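View pics/top0.png

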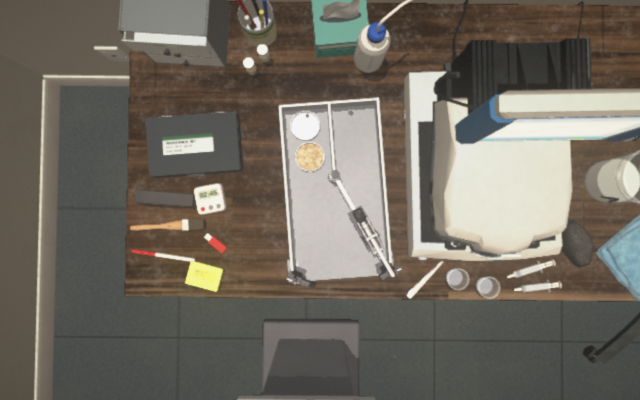

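The top view shows the run with the gate post near (335,176), the pad near (361,215), the right catch at (388,270) and the left catch at (297,276). I'll enlarge it next.

```bash
python3 - <<'E'
import cv2
i=cv2.imread("pics/top0.png"); 
cv2.imwrite("pics/top0a.png",cv2.resize(i[160:290,270:410],None,fx=4.5,fy=4.5,interpolation=cv2.INTER_CUBIC))
i=cv2.imread("pics/side0.png"); 
cv2.imwrite("pics/side0a.png",cv2.resize(i[160:310,190:390],None,fx=4,fy=4,interpolation=cv2.INTER_CUBIC))
E
```

```text
(no output)
```

View pics/top0a.png

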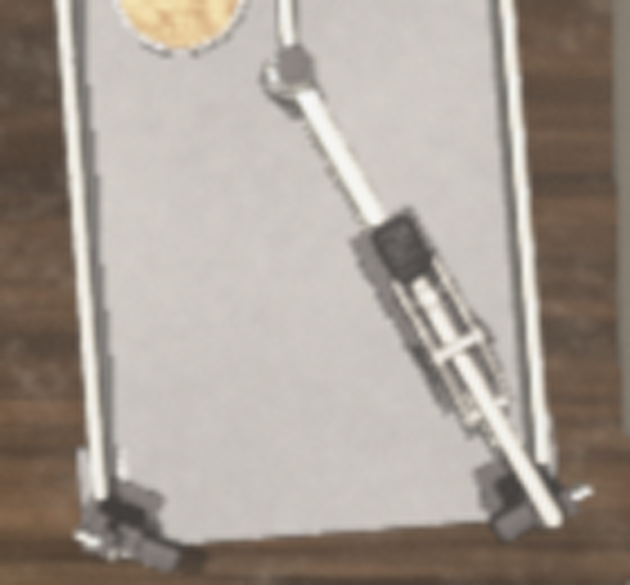

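View pics/side0a.png

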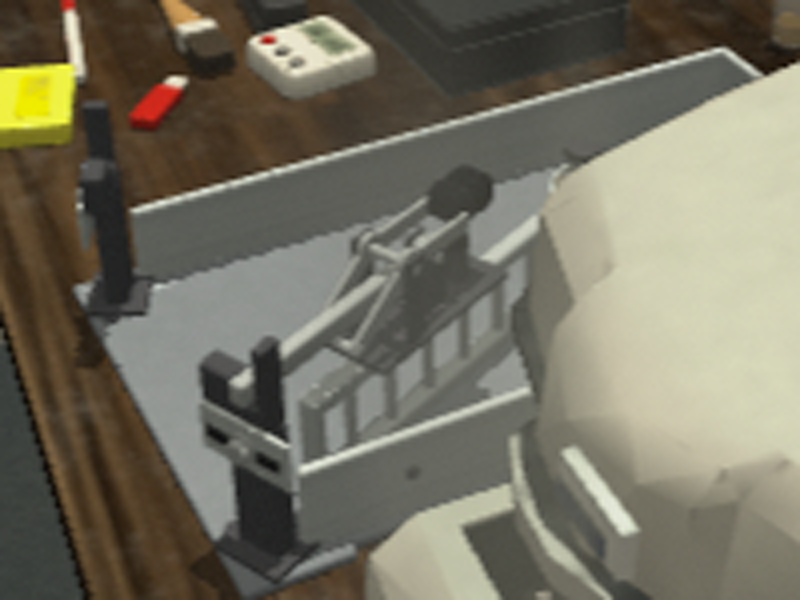

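```bash
cat > h.py <<'E'
import numpy as np
from cell import ctrl, imaging
def cam(n):
    d=imaging.get_image(n); return d
R=np.array([[ 0.01120059, -0.99993587,  0.00167618],[-0.99963304, -0.01123852, -0.02464711],[ 0.02466437, -0.00139951, -0.99969481]]);t=np.array([ -31.81353814,  605.71589575, 1023.95057255])
f,cx,cy=451.8357,318.9019,198.1949
def topproj(X):
    c=R@X+t; return np.array([cx+f*c[0]/c[2],cy+f*c[1]/c[2]])
def topinv(u,v,z):
    d=R.T@np.array([(u-cx)/f,(v-cy)/f,1]); o=-R.T@t
    return o+d*(z-o[2])/d[2]
Rs=np.array([[ 0.91228554, -0.40945794,  0.00890398],[-0.20896335, -0.48405493, -0.84972063],[ 0.35223487,  0.77332724, -0.52715802]]);ts=np.array([-595.70504794,  186.69021723,  704.25693639])
def sideproj(X):
    c=Rs@X+ts; return np.array([320+427.628*c[0]/c[2],195.617+427.628*c[1]/c[2]])
E
python3 - <<'E'
from h import *
from scipy.optimize import least_squares
c=lambda u,v:(270+u/4.5,160+v/4.5)
pts={'post':(c(296,66),70),'pad':(c(403,246),120),'barend':(c(551,521),101),'LWnear':(c(99,495),50),'FL':((281,104),50),'FR':((379,98.5),50)}
W={k:topinv(*p,z) for k,(p,z) in pts.items()}
for k in W: print(k,W[k].round(1))
print(np.linalg.norm(W['pad'][:2]-W['post'][:2]),np.linalg.norm(W['barend'][:2]-W['post'][:2]))
loc={'post':(0,0),'pad':(-99*np.cos(.44),-99*np.sin(.44)),'barend':(-245*np.cos(.44),-245*np.sin(.44)),'LWnear':(-200,108),'FL':(165,108),'FR':(165,-108)}
def m(p,l): return np.array([p[0]+np.cos(p[2])*l[0]-np.sin(p[2])*l[1],p[1]+np.sin(p[2])*l[0]+np.cos(p[2])*l[1]])
r=least_squares(lambda p:np.concatenate([m(p,loc[k])-W[k][:2] for k in loc]),[650,0,0],x_scale=[1,1,.01])
print(r.x,r.fun.reshape(-1,2).round(1))
p=r.x
for k,g in (('pad',99),('barend',245)):
    for th in (0,.88):
        a=th-.44; print(k,th,m(p,(-g*np.cos(a),g*np.sin(a))).round(1))
P=m(p,loc['pad']);print(sideproj(np.array([*P,120])), sideproj(np.array([*m(p,loc['barend']),101])),sideproj(np.array([*m(p,loc['LWnear']),50])))
E
```

```text
post [655.4 -60.6  70. ]
pad [ 570.7 -107.8  120. ]
barend [ 445.  -178.7  101. ]
LWnear [447.8  31.9  50. ]
FL [811.3  60.7  50. ]
FR [ 826.  -154.8   50. ]
97.0108012173936 241.3331772673014
[ 6.55655290e+02 -5.95115600e+01  7.61815466e-02] [[ 0.2  1.1]
 [-1.2 -0.5]
 [-2.4 -1.7]
 [ 0.3  1. ]
 [ 0.7  0. ]
 [ 2.4  0.1]]
pad 0 [ 569.6 -108.4]
pad 0.88 [563.1 -24.3]
barend 0 [ 442.6 -180.4]
barend 0.88 [426.7  27.7]
[302.69525451 205.86855627] [244.92177812 256.95522335] [220.67178175 212.81466222]
```

```bash
python3 -m inch '[0.38,-10,0,-11.5,0,0,0, 0.38,-20,0,-23,0,0,0, 0.38,-32.5,0,-37.2,0,0,0, 0.38,-32.5,0,-37.2,0,0,0, 0.38,-32.5,0,-37.2,0,0,0, 0.38,-32.5,0,-37.2,0,0,0, 0.38,-32.5,0,-37.2,0,0,0, 0.38,-32.5,0,-37.2,0,0,0, 0.38,-32.5,0,-37.2,0,0,0, 0.38,-32.5,0,-37.2,0,0,0, 0.38,-32.5,0,-37.2,0,0,0, 0.38,-32.5,0,-37.2,0,0,0]'; python3 -c "
from cell import ctrl;print(ctrl.read_state())"
```

```text
clock: 1.3
eef_pos: [400.6, -149.3, 231.2]
tool_rot: [-1.571, -0.0, -2.79]
force: [-0.8, -0.8, -0.5]
width: 32.3
{'clock': 1.3, 'qpos': array([ 0.30907134,  0.31624364, -0.02337433,  2.10173527,  0.01122808,
        0.724043  , -0.94038197]), 'qd': array([0.04780205, 0.00251234, 0.03241819, 0.00077572, 0.0060977 ,
       0.00094052, 0.00203811]), 'tau': array([-1.66577239e+00, -3.49432969e+01, -7.72305261e-01, -1.53532237e+01,
       -1.46853807e-01, -2.20017781e-02, -5.17756341e-02]), 'eef_pos': array([ 400.62453963, -149.34108985,  231.21025106]), 'tool_rot': array([-1.57084995e+00, -3.55324372e-04, -2.78962020e+00]), 'force': array([-0.78110617, -0.83378429, -0.52002875]), 'torque': array([-0.04000035,  0.04296175,  0.01194532]), 'width': 32.31211625562165}
```

```bash
python3 -m inch '[0.38,-4.5,1,0.5,0,-3,0, 0.38,-9,3,1,0,-6,0, 0.38,-13.5,5,1.5,0,-9.5,0, 0.38,-17.5,6,2,0,-9.5,0, 0.38,-17.5,6,2,0,-9.5,0, 0.38,-17.5,6,2,0,-9.5,0, 0.38,-17.5,6,2,0,-9.5,0, 0.38,-17.5,6,2,0,-9.5,0]'; python3 - <<'E'
from h import *
import cv2
for n in ["side","top","wrist"]:
    d=imaging.get_image(n); cv2.imwrite(f"pics/{n}1.png",d["img"][:,:,::-1])
print({k:d[k] for k in d if k!="img"})
a=cv2.imread("pics/wrist1.png");cv2.imwrite("pics/w1z.png",a)
E
```

```text
clock: 2.1
eef_pos: [570.6, -110.8, 171.9]
tool_rot: [-1.57, -0.001, -2.629]
force: [0.6, 0.1, -0.7]
width: 32.5
{'fx': 309.70691628693146, 'fy': 309.70691628693146, 'cx': 318.0090685950562, 'cy': 197.6745568653025, 'R': array([[ 0.49042345, -0.87148262,  0.00169782],
       [-0.83535753, -0.4695373 ,  0.28585402],
       [-0.24831962, -0.1416078 , -0.95827167]]), 't': array([-376.75753599,  405.47795179,  449.76629036])}
```

View pics/wrist1.png

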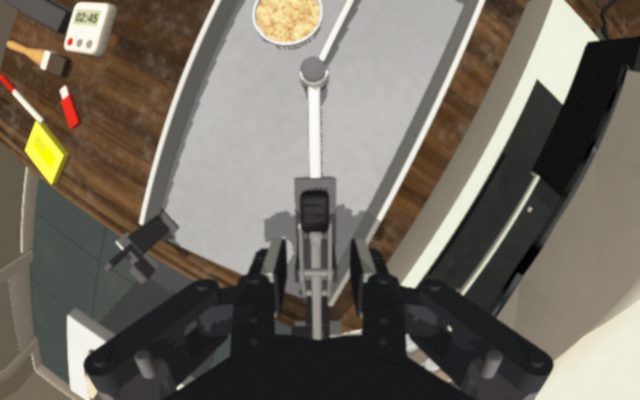

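View pics/side1.png

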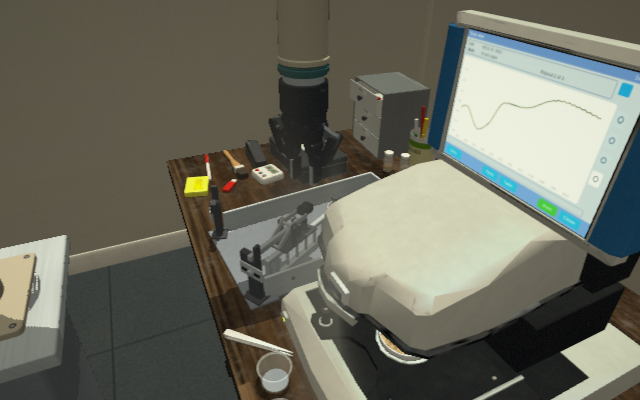

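View pics/top1.png

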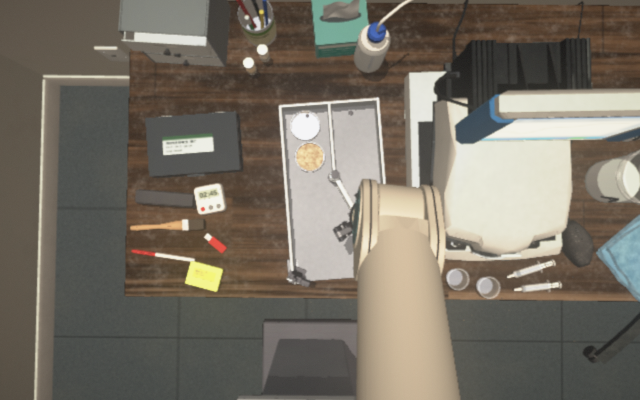

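The wrist view shows the pad at about (314,207), with the fingertips straddling its line at x≈278 and 352, and the post top at (314,69). The left catch is at about (143,243). I'll refine the positions from these.

```bash
cat >> h.py <<'E'
def wrinv(d,u,v,z):
    x=(u-d["cx"])/d["fx"];y=(v-d["cy"])/d["fy"];r=np.hypot(x,y)
    ray=np.array([np.sin(r)*x/r,np.sin(r)*y/r,np.cos(r)])
    w=d["R"].T@ray;o=-d["R"].T@d["t"]
    return o+w*(z-o[2])/w[2]
E
python3 - <<'E'
import cv2
a=cv2.imread("pics/wrist1.png")
cv2.imwrite("pics/w1z.png",cv2.resize(a[160:340,240:390],None,fx=3.3,fy=3.3,interpolation=cv2.INTER_CUBIC))
cv2.imwrite("pics/w1c.png",cv2.resize(a[190:300,80:220],None,fx=5,fy=5,interpolation=cv2.INTER_CUBIC))
E
```

```text
(no output)
```

View pics/w1z.png

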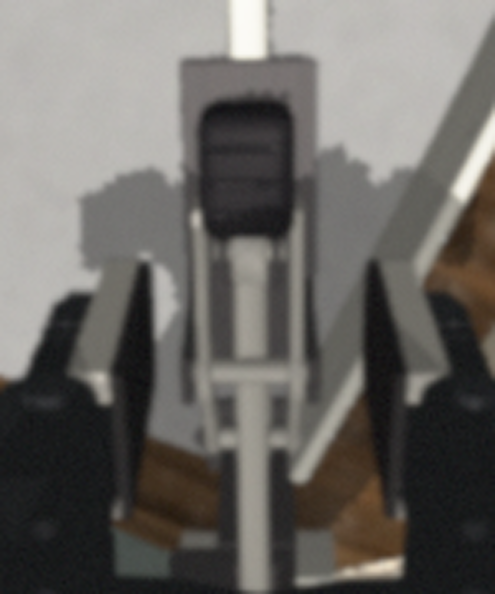

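View pics/w1c.png

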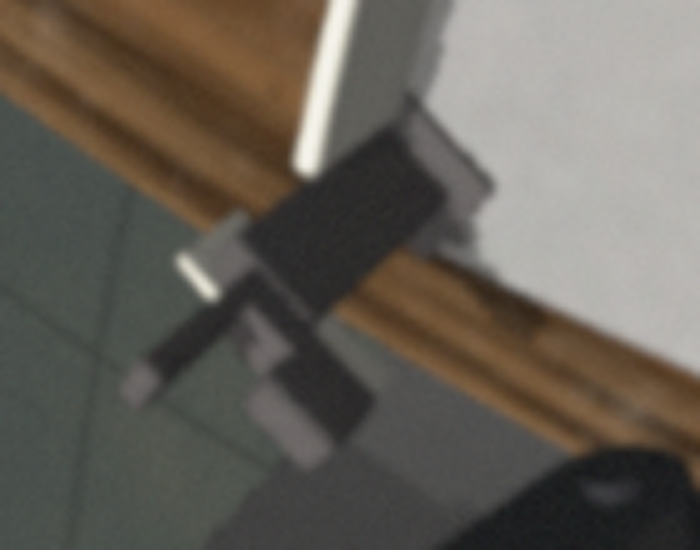

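```bash
python3 - <<'E'
from h import *
d={'fx': 309.70691628693146, 'fy': 309.70691628693146, 'cx': 318.0090685950562, 'cy': 197.6745568653025, 'R': np.array([[ 0.49042345, -0.87148262,  0.00169782],[-0.83535753, -0.4695373 ,  0.28585402],[-0.24831962, -0.1416078 , -0.95827167]]), 't': np.array([-376.75753599,  405.47795179,  449.76629036])}
H=wrinv(d,314,69,70); print('post',H)
P=wrinv(d,314.8,209.4,120);print('pad',P,np.linalg.norm((P-H)[:2]))
E=wrinv(d,314.8,191.2,120);print('pad far edge',E,np.linalg.norm((E-H)[:2]))
B=wrinv(d,240+253/3.3,160+570/3.3,101);print('bar',B)
print('dir',np.arctan2(*(H-P)[[1,0]]))
c=lambda u,v:(80+u/5,190+v/5)
h=np.array([656,-60])
for n,u,v,z in [('inL',258,385,98),('inR',320,455,98),('inedge far',372,402,98),('outtop',142,385,119),('outtop near edge',160,378,119),('notch floor',255,330,89),('notch floor2',285,355,89)]:
    X=wrinv(d,*c(u,v),z); q=X[:2]-h; 
    a=np.arctan2(-q[1],-q[0])-.076  # angle right-positive
    print(n,X.round(1),np.linalg.norm(q).round(1),'gate',(.44-a).round(3))
E
```

```text
post [660.89089668 -56.69359043  70.        ]
pad [ 576.28949825 -105.32196769  120.        ] 97.58132860610412
pad far edge [587.28450382 -99.17820138 120.        ] 84.98731221890905
bar [ 468.64926282 -167.00735404  101.        ]
dir 0.5216794608446792
inL [435.9  11.1  98. ] 231.3 gate 0.828
inR [428.8  -4.9  98. ] 233.8 gate 0.754
inedge far [447.4 -11.8  98. ] 214.1 gate 0.743
outtop [439.4  25.3 119. ] 232.7 gate 0.891
outtop near edge [443.5  21.9 119. ] 227.7 gate 0.884
notch floor [439.6  18.2  89. ] 230.1 gate 0.863
notch floor2 [438.3  10.7  89. ] 228.9 gate 0.83
```

```bash
python3 - <<'E'
from h import *
d={'fx': 309.70691628693146, 'cx': 318.0090685950562, 'cy': 197.6745568653025, 'R': np.array([[ 0.49042345, -0.87148262,  0.00169782],[-0.83535753, -0.4695373 ,  0.28585402],[-0.24831962, -0.1416078 , -0.95827167]]), 't': np.array([-376.75753599,  405.47795179,  449.76629036])}
def pr(X):
    c=d['R']@X+d['t']; r=np.hypot(c[0],c[1]); th=np.arctan2(r,c[2]); return d['cx']+d['fx']*th*c[0]/r, d['cy']+d['fx']*th*c[1]/r
y=-2.629; x=np.array([np.cos(y),np.sin(y),0]); z=np.array([-np.sin(y),np.cos(y),0]); T=np.array([570.6,-110.8,171.9])
for a in(-11,0,11):
  for s in (-16.2,16.2):
    for dz in (0,5):
      u,v=pr(T+a*x+s*z+[0,0,dz]); print(a,s,dz,((u-240)*3.3).round(),((v-160)*3.3).round())
E
```

```text
-11 -16.2 0 152.0 251.0
-11 -16.2 5 149.0 264.0
-11 16.2 0 362.0 251.0
-11 16.2 5 365.0 264.0
0 -16.2 0 154.0 314.0
0 -16.2 5 151.0 329.0
0 16.2 0 360.0 314.0
0 16.2 5 363.0 329.0
11 -16.2 0 157.0 374.0
11 -16.2 5 155.0 390.0
11 16.2 0 357.0 374.0
11 16.2 5 359.0 390.0
```

```bash
python3 -m inch '[0.38,-0.7,0,-0.2,0,0,0, 0.38,-0.7,1.5,-0.2,0,0,0, 0.38,-0.7,3,-0.2,0,0,0, 0.38,-0.7,4.2,-0.2,0,0,0, 0.38,-0.7,4.2,-0.2,0,0,0, 0.38,-0.7,4.2,-0.2,0,0,0]'; python3 - <<'E'
from h import *
import cv2
d=imaging.get_image("wrist"); a=d["img"][:,:,::-1]
cv2.imwrite("pics/w2.png",cv2.resize(a[160:340,240:390],None,fx=3.3,fy=3.3,interpolation=cv2.INTER_CUBIC))
E
```

```text
clock: 2.85
eef_pos: [577.1, -103.8, 129.4]
tool_rot: [-1.571, -0.0, -2.627]
force: [0.4, 0.2, 0.1]
width: 32.4
```

View pics/w2.png

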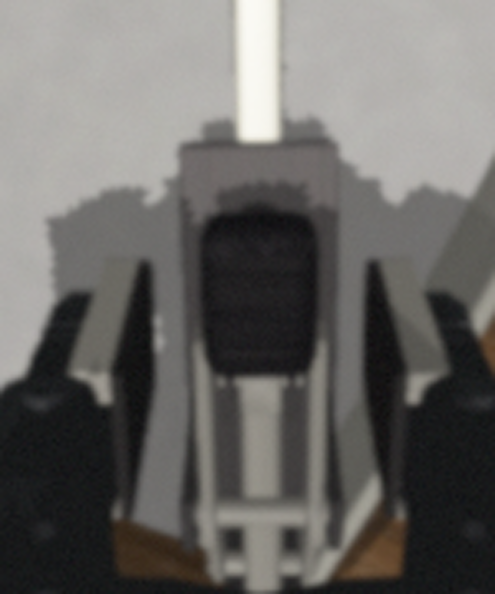

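```bash
python3 - <<'E'
from h import *
R_=np.array([[ 0.49042345, -0.87148262,  0.00169782],[-0.83535753, -0.4695373 ,  0.28585402],[-0.24831962, -0.1416078 , -0.95827167]]); t_=np.array([-376.75753599,  405.47795179,  449.76629036])
T=np.array([577.1,-103.8,129.4]);C=-R_.T@t_+(T-[570.6,-110.8,171.9])
d={'fx': 309.70691628693146,'fy': 309.70691628693146, 'cx': 318.0090685950562, 'cy': 197.6745568653025, 'R':R_,'t':-R_@C}
y=-2.627; x=np.array([np.cos(y),np.sin(y),0]); z=np.array([-np.sin(y),np.cos(y),0])
for v in (213,340,360): 
    X=wrinv(d,240+260/3.3,160+v/3.3,120)-T; print(v,X@x,X@z)
E
```

```text
213 -13.585546163274902 0.52699282326314
340 9.698873497903676 0.5022359922181362
360 13.639007207088568 0.49846250464158864
```

```bash
python3 -m inch '[0.38,0,1.1,0,0,0,0, 0.38,0,2.2,0,0,0,0, 0.38,0,3.2,0,0,0,0, 0.38,0,3.2,0,0,0,0, 0.38,0,3.2,0,0,0,0]';python3 -m inch '[0.22,0,0,0,0,0,0,0.22,0,0,0,0,0,0,0.2,0,0,0,0,0,0,0.2,0,0,0,0,0,0,0.2,0,0,0,0,0,0]'; python3 - <<'E'
from h import *
import cv2
d=imaging.get_image("wrist"); a=d["img"][:,:,::-1]
cv2.imwrite("pics/w3.png",cv2.resize(a[160:340,240:390],None,fx=3.3,fy=3.3,interpolation=cv2.INTER_CUBIC))
E
```

```text
clock: 3.4
eef_pos: [576.6, -103.9, 96.8]
tool_rot: [-1.571, -0.001, -2.627]
force: [-0.2, -0.6, -0.4]
width: 32.2
clock: 3.9
eef_pos: [577.0, -103.9, 97.6]
tool_rot: [-1.571, 0.0, -2.627]
force: [-1.0, 0.7, 1.5]
width: 18.8
```

View pics/w3.png

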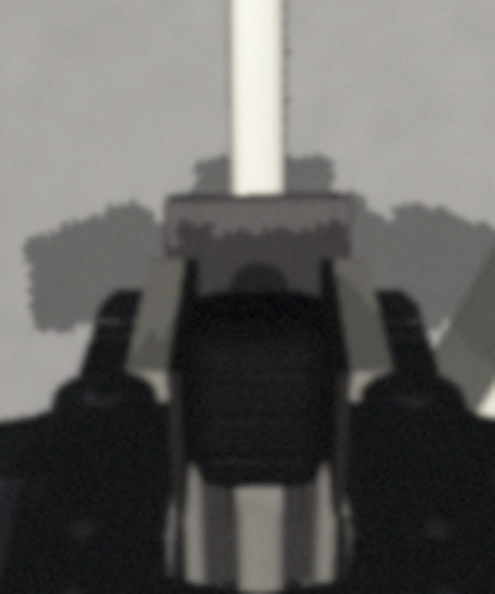

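```bash
python3 -m inch '[0.1,0,0,0,0,0,0,0.1,0.03,0.12,0,0,0,-1.4,0.1,0.06,0.25,0,0,0,-2.8,0.1,0.1,0.37,0,0,0,-4.2,0.1,0.13,0.49,0,0,0,-5.6,0.1,0.13,0.49,0,0,0,-5.6,0.1,0.13,0.49,0,0,0,-5.6]'; python3 -c "
from cell import ctrl;s=ctrl.read_state();print(s['force'],s['torque'],s['eef_pos'])"
 python3 -m inch '[0.1,0.03,0.1,0,0,0,-1.1,0.1,0.06,0.2,0,0,0,-2.2,0.1,0.1,0.29,0,0,0,-3.3,0.1,0.1,0.29,0,0,0,-3.3,0.1,0.1,0.29,0,0,0,-3.3]'; python3 - <<'E'
from h import *
import cv2
s=ctrl.read_state();print(s['force'],s['torque'],s['eef_pos'])
d=imaging.get_image("side"); a=d["img"][:,:,::-1]
cv2.imwrite("pics/s4.png",cv2.resize(a[160:310,190:390],None,fx=4,fy=4,interpolation=cv2.INTER_CUBIC))
E
```

```text
clock: 4.65
eef_pos: [575.9, -104.5, 92.3]
tool_rot: [-1.571, -0.098, -2.627]
force: [-0.5, 1.7, 0.5]
width: 18.7
[-0.54362331  1.68146822  0.52542284] [ 0.26463109 -0.14488098  0.06546531] [ 575.90812879 -104.45761528   92.25269444]
clock: 5.15
eef_pos: [575.0, -104.9, 89.5]
tool_rot: [-1.571, -0.155, -2.627]
force: [0.7, 1.5, -0.7]
width: 18.7
[ 0.7053543   1.49963723 -0.7353082 ] [ 0.57252474 -0.71591361  0.03535688] [ 575.02382934 -104.93161657   89.46677257]
```

View pics/s4.png

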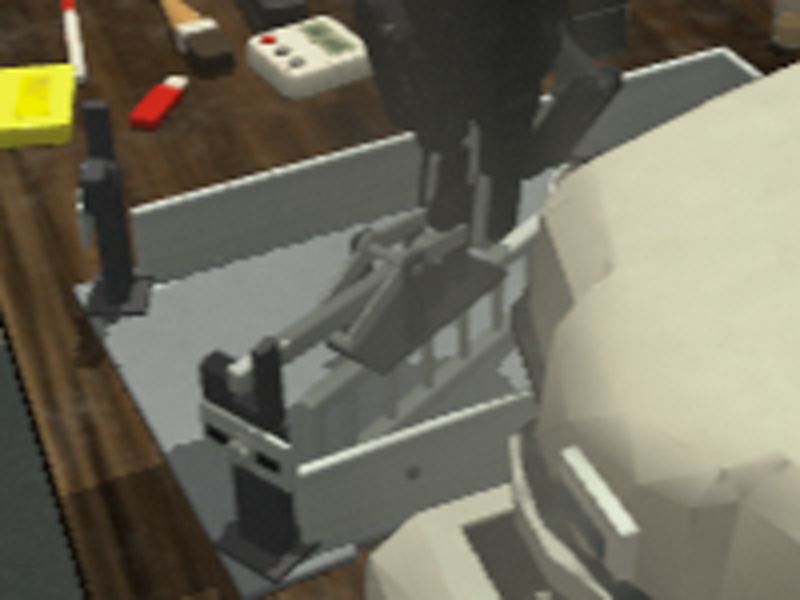

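```bash
cat > r.py <<'E'
from h import *
s=ctrl.read_state();y=s['tool_rot'][2];x=np.array([np.cos(y),np.sin(y),0]); z=np.array([-np.sin(y),np.cos(y),0])
F,T=s['force'],s['torque']
print('Ftool along-gate(out) %.2f across(z) %.2f up %.2f | T x %.2f z %.2f up %.2f'%(F@x,F@z,F[2],T@x,T@z,T[2]), s['eef_pos'].round(2),s['tool_rot'].round(4),s['clock'])
E
python3 r.py; python3 -m inch '[0.1,0,0,0,0,0,1,0.1,0,0,0,0,0,2,0.1,0,0,0,0,0,2]'>/dev/null; python3 r.py;  python3 -m inch '[0.1,0,0,0,0,0,0]'>/dev/null; python3 r.py
```

```text
Ftool along-gate(out) -3.29 across(z) -1.59 up -1.32 | T x -0.23 z 0.97 up -0.01 [ 575.01 -104.91   89.52] [-1.5708 -0.1545 -2.6269] 5.2
Ftool along-gate(out) -5.14 across(z) -0.81 up 5.18 | T x -0.33 z 0.81 up 0.13 [ 575.77 -105.03   90.85] [-1.5698 -0.1161 -2.6271] 5.5
Ftool along-gate(out) -4.58 across(z) -1.05 up 5.04 | T x -0.22 z 0.87 up 0.13 [ 575.75 -105.01   90.67] [-1.5698 -0.1171 -2.6269] 5.6
```

```bash
python3 -m inch '[0.1,-0.05,0,0,0,0,-1,0.1,-0.1,0,0,0,0,-2,0.1,-0.1,0,0,0,0,-2]'>/dev/null; python3 r.py;  python3 -m inch '[0.1,0,0,0,0,0,0]'>/dev/null; python3 r.py
```

```text
Ftool along-gate(out) -2.54 across(z) -0.08 up 1.48 | T x -0.13 z 0.61 up 0.13 [ 574.94 -104.95   88.96] [-1.5712 -0.1575 -2.6269] 5.9
Ftool along-gate(out) -1.84 across(z) -1.40 up 0.69 | T x -0.12 z 0.63 up 0.03 [ 574.99 -104.95   89.12] [-1.5712 -0.1565 -2.6271] 6.0
```

```bash
python3 -m inch '[0.1,0,0.07,0,0,0,-0.8,0.1,0,0.14,0,0,0,-1.6,0.1,0,0.14,0,0,0,-1.6]'>/dev/null; python3 r.py;  python3 -m inch '[0.1,0,0.05,0,0,0,-0.6,0.1,0,0.05,0,0,0,-0.6]'>/dev/null; python3 r.py; python3 -m inch '[0.1,0,0.0,0,0,0,0]'>/dev/null; python3 r.py;python3 - <<'E'
from h import *
import cv2
d=imaging.get_image("side"); a=d["img"][:,:,::-1]
cv2.imwrite("pics/s5.png",cv2.resize(a[160:310,190:390],None,fx=4,fy=4,interpolation=cv2.INTER_CUBIC))
E
```

```text
Ftool along-gate(out) -0.67 across(z) -0.41 up 0.43 | T x -0.11 z 0.39 up 0.03 [ 574.5  -105.22   87.63] [-1.5713 -0.1861 -2.627 ] 6.3
Ftool along-gate(out) 0.51 across(z) -1.00 up -1.55 | T x -0.13 z 0.21 up 0.03 [ 574.34 -105.28   87.25] [-1.5714 -0.1962 -2.6271] 6.5
Ftool along-gate(out) 1.73 across(z) -0.51 up -1.98 | T x -0.14 z 0.19 up 0.05 [ 574.4  -105.29   87.39] [-1.5713 -0.1954 -2.6273] 6.6
```

View pics/s5.png

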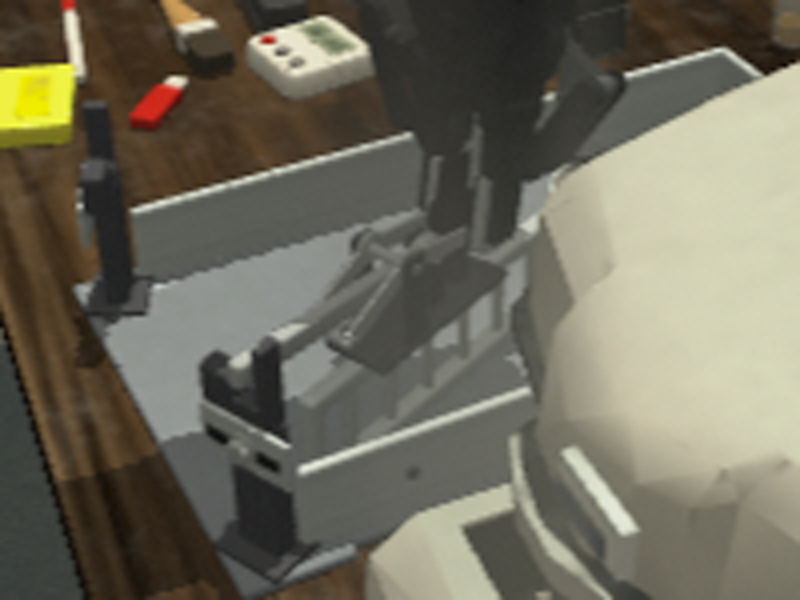

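```bash
python3 -m inch '[0.1,0,0.03,0,0,0,-0.3,0.1,0,0.03,0,0,0,-0.3,0.1,0,0.03,0,0,0,-0.3]'>/dev/null; python3 r.py;  python3 -m inch '[0.1,0,0.03,0,0,0,-0.3,0.1,0,0.03,0,0,0,-0.3,0.1,0,0.03,0,0,0,-0.3]'>/dev/null; python3 r.py; python3 - <<'E'
from h import *
import cv2
d=imaging.get_image("side"); a=d["img"][:,:,::-1]
cv2.imwrite("pics/s6.png",cv2.resize(a[200:310,220:330],None,fx=6,fy=6,interpolation=cv2.INTER_CUBIC)[:600])
E
```

```text
Ftool along-gate(out) 3.31 across(z) -1.69 up -2.45 | T x -0.17 z -0.11 up 0.01 [ 574.35 -105.32   87.18] [-1.5713 -0.2006 -2.6273] 6.95
Ftool along-gate(out) 4.79 across(z) -1.32 up -1.40 | T x -0.18 z -0.54 up 0.06 [ 574.29 -105.42   86.92] [-1.5712 -0.206  -2.6272] 7.25
```

View pics/s6.png

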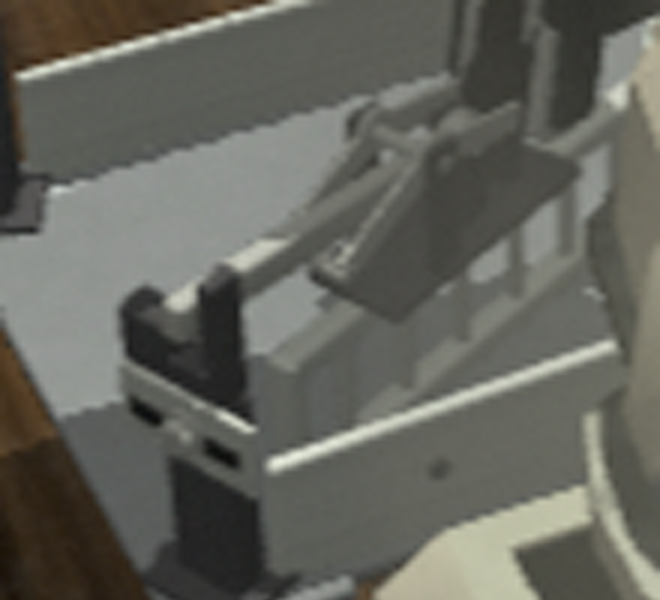

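```bash
python3 -m inch '[0.1,0.06,0,0,0,0,0,0.1,0.12,0,0,0,0,0,0.1,0.12,0,0,0,0,0]'>/dev/null; python3 r.py;  python3 -m inch '[0.1,0,0,0,0,0,0]'>/dev/null; python3 r.py
```

```text
Ftool along-gate(out) 3.61 across(z) -0.63 up -2.60 | T x -0.13 z -0.02 up 0.05 [ 574.33 -105.41   87.22] [-1.5708 -0.2036 -2.627 ] 7.6
Ftool along-gate(out) 2.35 across(z) -0.93 up -3.67 | T x -0.13 z -0.03 up 0.07 [ 574.33 -105.4    87.23] [-1.5708 -0.2037 -2.6269] 7.7
```

```bash
python3 -m inch '[0.1,0,0.03,0,0,0,0,0.1,0,0.06,0,0,0,0,0.1,0,0.06,0,0,0,0]'>/dev/null; python3 r.py;  python3 -m inch '[0.1,0,0,0,0,0,0]'>/dev/null; python3 r.py
```

```text
Ftool along-gate(out) 2.43 across(z) -1.42 up -0.77 | T x -0.20 z -0.12 up 0.03 [ 574.3 -105.5   86.9] [-1.5706 -0.2037 -2.6268] 8.0
Ftool along-gate(out) 2.04 across(z) -1.08 up -1.66 | T x -0.18 z -0.05 up -0.00 [ 574.29 -105.47   86.89] [-1.5706 -0.2036 -2.6269] 8.1
```

```bash
python3 -m inch '[0.1,0,0,-0.1,-0.12,0.56,0,0.1,0,0,-0.2,-0.23,1.12,0,0.1,0,0,-0.2,-0.23,1.12,0]'>/dev/null; python3 r.py;  python3 -m inch '[0.1,0,0,0,0,0,0]'>/dev/null; python3 r.py
```

```text
Ftool along-gate(out) 1.98 across(z) -0.93 up -0.70 | T x -0.09 z -0.01 up 0.01 [ 573.26 -103.7    86.8 ] [-1.5706 -0.2037 -2.6474] 8.4
Ftool along-gate(out) 2.29 across(z) -1.39 up -0.86 | T x -0.10 z -0.02 up 0.06 [ 573.27 -103.7    86.8 ] [-1.5707 -0.2036 -2.6472] 8.5
```

```bash
cat > rows.py <<'E'
import sys,numpy as np
rho,th,st,n=map(float,sys.argv[1:5]); c,s=np.cos(th),np.sin(th)
for k in range(1,int(n)+1):
    f=st*k; a=-(1-np.cos(f))*rho/10; D=np.degrees(f)
    print(','.join('%.2f'%v for v in [0.1,a*c,a*s,-rho*np.sin(f)/10,-D*s,D*c,0]))
E
python3 rows.py 102 .2036 .025 12
```

```text
0.10,-0.00,-0.00,-0.25,-0.29,1.40,0.00
0.10,-0.01,-0.00,-0.51,-0.58,2.81,0.00
0.10,-0.03,-0.01,-0.76,-0.87,4.21,0.00
0.10,-0.05,-0.01,-1.02,-1.16,5.61,0.00
0.10,-0.08,-0.02,-1.27,-1.45,7.01,0.00
0.10,-0.11,-0.02,-1.52,-1.74,8.42,0.00
0.10,-0.15,-0.03,-1.78,-2.03,9.82,0.00
0.10,-0.20,-0.04,-2.03,-2.32,11.22,0.00
0.10,-0.25,-0.05,-2.28,-2.61,12.63,0.00
0.10,-0.31,-0.06,-2.52,-2.90,14.03,0.00
0.10,-0.38,-0.08,-2.77,-3.19,15.43,0.00
0.10,-0.45,-0.09,-3.01,-3.48,16.83,0.00
```

```bash
python3 -m inch '[0.1,0,0,-0.25,-0.29,1.4,0, 0.1,-0.01,0,-0.51,-0.58,2.81,0, 0.1,-0.03,-0.01,-0.76,-0.87,4.21,0, 0.1,-0.05,-0.01,-1.02,-1.16,5.61,0, 0.1,-0.08,-0.02,-1.27,-1.45,7.01,0, 0.1,-0.11,-0.02,-1.52,-1.74,8.42,0]'>/dev/null; python3 r.py;  python3 -m inch '[0.1,0,0,0,0,0,0]'>/dev/null; python3 r.py
```

```text
Ftool along-gate(out) 1.27 across(z) 0.57 up -0.84 | T x 0.23 z 0.14 up -0.01 [567.   -89.89  86.78] [-1.5703 -0.2036 -2.7995] 9.1
Ftool along-gate(out) 0.98 across(z) 1.40 up -0.41 | T x 0.18 z 0.14 up -0.02 [567.   -89.74  86.78] [-1.5705 -0.2037 -2.7982] 9.2
```

```bash
python3 -m inch '[0.1,0,0,-0.25,-0.29,1.4,0, 0.1,-0.01,0,-0.51,-0.58,2.81,0, 0.1,-0.03,-0.01,-0.76,-0.87,4.21,0, 0.1,-0.05,-0.01,-1.02,-1.16,5.61,0, 0.1,-0.08,-0.02,-1.27,-1.45,7.01,0, 0.1,-0.11,-0.02,-1.52,-1.74,8.42,0,0.1,-0.15,-0.03,-1.78,-2.03,9.82,0,0.1,-0.2,-0.04,-2.03,-2.32,11.22,0,0.1,-0.25,-0.05,-2.28,-2.61,12.63,0,0.1,-0.31,-0.06,-2.52,-2.9,14.03,0,0.1,-0.38,-0.08,-2.77,-3.19,15.43,0,0.1,-0.45,-0.09,-3.01,-3.48,16.83,0]'>/dev/null; python3 r.py;  python3 -m inch '[0.1,0,0,0,0,0,0]'>/dev/null; python3 r.py
```

```text
Ftool along-gate(out) -1.79 across(z) 3.49 up -0.31 | T x 0.76 z 0.65 up -0.13 [561.27 -60.29  86.71] [-1.5701 -0.2034 -3.0996] 10.4
Ftool along-gate(out) -1.55 across(z) 3.08 up -0.65 | T x 0.81 z 0.71 up -0.21 [561.28 -60.09  86.71] [-1.5703 -0.2034 -3.0983] 10.5
```

```bash
python3 - <<'E'
from h import *
import cv2
d=imaging.get_image("side"); a=d["img"][:,:,::-1]
cv2.imwrite("pics/s7.png",cv2.resize(a[160:310,190:390],None,fx=4,fy=4,interpolation=cv2.INTER_CUBIC))
E
```

```text
(no output)
```

View pics/s7.png

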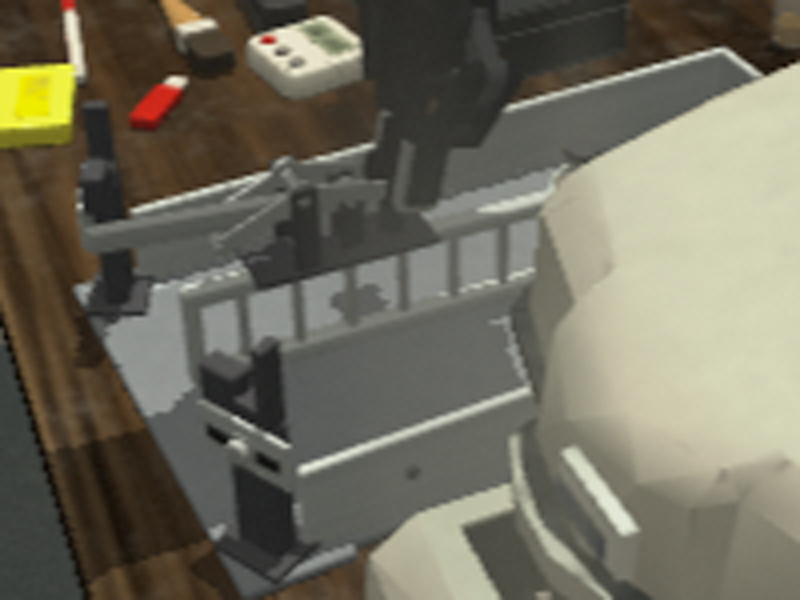

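```bash
python3 -m inch '[0.1,0,0,-0.25,-0.29,1.4,0, 0.1,-0.01,0,-0.51,-0.58,2.81,0, 0.1,-0.03,-0.01,-0.76,-0.87,4.21,0, 0.1,-0.05,-0.01,-1.02,-1.16,5.61,0, 0.1,-0.08,-0.02,-1.27,-1.45,7.01,0, 0.1,-0.11,-0.02,-1.52,-1.74,8.42,0,0.1,-0.15,-0.03,-1.78,-2.03,9.82,0]'>/dev/null; python3 r.py;  python3 -m inch '[0.1,0,0,0,0,0,0]'>/dev/null; python3 r.py
```

```text
Ftool along-gate(out) -4.25 across(z) 5.12 up -0.17 | T x 1.04 z 1.04 up -0.22 [562.26 -42.83  86.73] [-1.5697 -0.2027  3.0083] 11.25
Ftool along-gate(out) -3.60 across(z) 4.68 up 0.04 | T x 0.95 z 1.01 up -0.27 [562.28 -42.67  86.73] [-1.5698 -0.2027  3.0087] 11.35
```

```bash
python3 - <<'E'
from h import *
import cv2
d=imaging.get_image("side"); a=d["img"][:,:,::-1]
cv2.imwrite("pics/s8.png",cv2.resize(a[170:260,190:300],None,fx=6,fy=6,interpolation=cv2.INTER_CUBIC))
d=imaging.get_image("wrist"); a=d["img"][:,:,::-1]
cv2.imwrite("pics/w8.png",a)
E
```

```text
(no output)
```

View pics/s8.png

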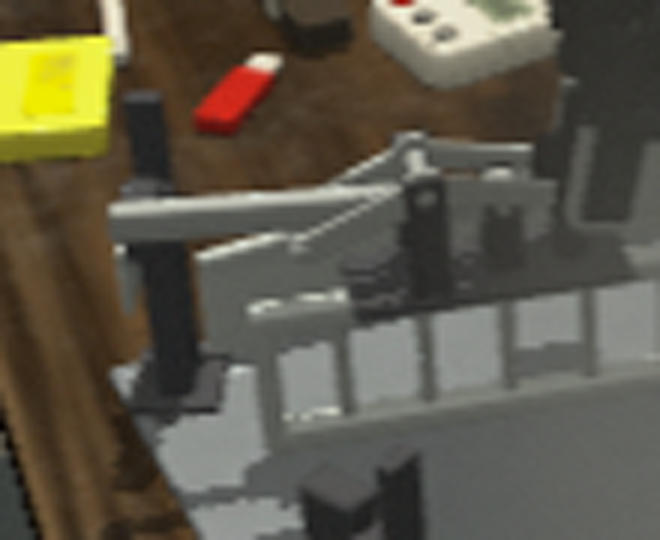

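View pics/w8.png

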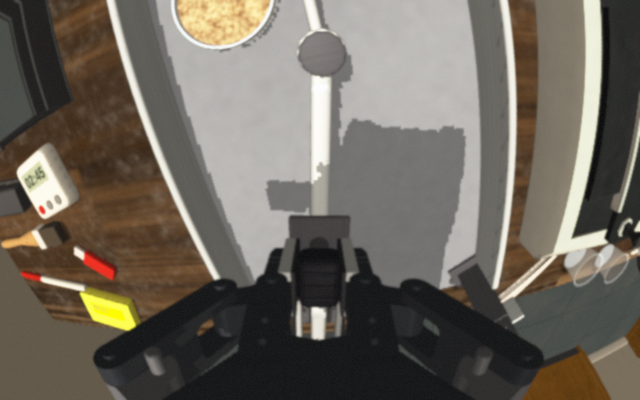

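```bash
python3 -m inch '[0.1,-0.04,0,0.04,0,0,0,0.1,-0.08,0,0.08,0,0,0,0.1,-0.08,0,0.08,0,0,0]'>/dev/null; python3 r.py;  python3 -m inch '[0.1,0,0,0,0,0,0]'>/dev/null; python3 r.py
```

```text
Ftool along-gate(out) -2.14 across(z) 3.94 up 0.89 | T x 0.84 z 0.59 up -0.18 [562.14 -43.19  86.5 ] [-1.5705 -0.2046  3.0105] 11.75
Ftool along-gate(out) -1.76 across(z) 3.02 up 1.58 | T x 0.79 z 0.63 up -0.18 [562.16 -43.19  86.5 ] [-1.5704 -0.2045  3.0108] 11.85
```

```bash
python3 -m inch '[0.1,-0.02,-0.02,0.04,0,0,0,0.1,-0.04,-0.03,0.08,0,0,0,0.1,-0.04,-0.03,0.08,0,0,0]'>/dev/null; python3 r.py;  python3 -m inch '[0.1,0,0,0,0,0,0]'>/dev/null; python3 r.py
```

```text
Ftool along-gate(out) -0.07 across(z) 2.51 up 0.91 | T x 0.63 z 0.38 up -0.15 [562.15 -43.62  86.56] [-1.5709 -0.2054  3.0115] 12.15
Ftool along-gate(out) 0.14 across(z) 2.02 up 0.23 | T x 0.55 z 0.30 up -0.15 [562.1  -43.65  86.56] [-1.5709 -0.2054  3.0114] 12.25
```

```bash
python3 -m inch '[0.1,0,0,-0.2,-0.23,1.12,0, 0.1,-0.01,0,-0.4,-0.47,2.24,0, 0.1,-0.02,0,-0.6,-0.7,3.37,0, 0.1,-0.03,-0.01,-0.8,-0.93,4.49,0, 0.1,-0.05,-0.01,-1,-1.16,5.61,0, 0.1,-0.05,-0.01,-1,-1.16,5.61,0]'>/dev/null; python3 r.py;  python3 -m inch '[0.1,0,0,0,0,0,0]'>/dev/null; python3 r.py
```

```text
Ftool along-gate(out) 1.33 across(z) 3.40 up -0.58 | T x 0.69 z -0.01 up -0.21 [564.02 -33.8   86.58] [-1.5706 -0.2052  2.9103] 12.85
Ftool along-gate(out) 2.30 across(z) 2.99 up 0.05 | T x 0.69 z -0.06 up -0.20 [564.02 -33.92  86.59] [-1.5706 -0.2051  2.9111] 12.95
```

```bash
python3 - <<'E'
from h import *
import cv2
d=imaging.get_image("side"); a=d["img"][:,:,::-1]
cv2.imwrite("pics/s9.png",cv2.resize(a[180:240,190:270],None,fx=8,fy=8,interpolation=cv2.INTER_CUBIC))
E
```

```text
(no output)
```

View pics/s9.png

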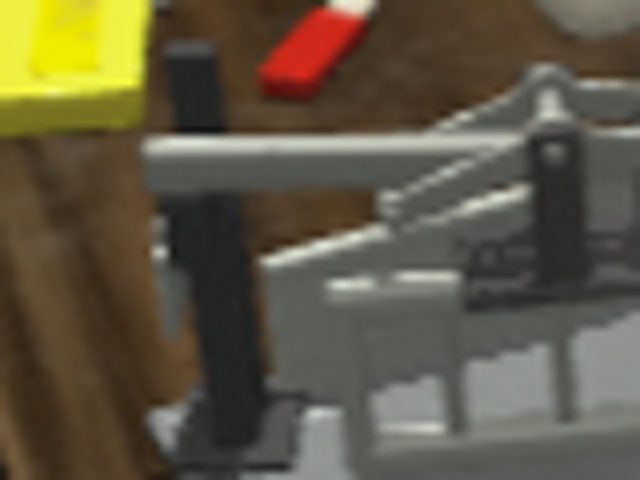

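```bash
python3 -m inch '[0.1,0,0,-0.1,-0.12,0.56,0, 0.1,0,0,-0.2,-0.23,1.12,0, 0.1,0,0,-0.3,-0.35,1.68,0, 0.1,0,0,-0.3,-0.35,1.68,0]'>/dev/null; python3 r.py;  python3 -m inch '[0.1,0,0,-0.1,-0.12,0.56,0, 0.1,0,0,-0.2,-0.23,1.12,0,0.1,0,0,-0.2,-0.23,1.12,0]'>/dev/null; python3 r.py
```

```text
Ftool along-gate(out) 2.76 across(z) 3.50 up 0.95 | T x 0.76 z -0.34 up -0.20 [564.79 -31.08  86.61] [-1.5705 -0.2049  2.8808] 13.4
Ftool along-gate(out) 3.24 across(z) 3.45 up 1.16 | T x 0.79 z -0.35 up -0.21 [565.36 -29.13  86.6 ] [-1.5705 -0.2049  2.8606] 13.7
```

```bash

python3 -m inch '[0.1,0.02,0,-0.05,-0.06,0.28,0, 0.1,0.02,0,-0.1,-0.12,0.57,0,0.1,0.02,0,-0.1,-0.12,0.57,0]'>/dev/null; python3 r.py
python3 -m inch '[0.1,0.02,0,-0.05,-0.06,0.28,0, 0.1,0.02,0,-0.1,-0.12,0.57,0,0.1,0.02,0,-0.1,-0.12,0.57,0]'>/dev/null; python3 r.py
```

```text
Ftool along-gate(out) 3.03 across(z) 4.51 up -0.01 | T x 0.85 z -0.27 up -0.16 [565.61 -28.29  86.66] [-1.5704 -0.2044  2.8508] 14.0
Ftool along-gate(out) 2.21 across(z) 5.26 up -0.28 | T x 0.86 z -0.22 up -0.15 [565.93 -27.3   86.71] [-1.5706 -0.204   2.8406] 14.3
```

```bash

python3 -m inch '[0.1,0,0,-0.05,-0.06,0.28,0,0.1,0,0,-0.05,-0.06,0.28,0]'>/dev/null; python3 r.py
python3 -m inch '[0.1,0,0,-0.05,-0.06,0.28,0,0.1,0,0,-0.05,-0.06,0.28,0]'>/dev/null; python3 r.py
python3 -c "
from h import *
import cv2
d=imaging.get_image('side'); a=d['img'][:,:,::-1]
cv2.imwrite('pics/s10.png',cv2.resize(a[180:240,190:270],None,fx=8,fy=8,interpolation=cv2.INTER_CUBIC))"; python3 r.py
```

```text
Ftool along-gate(out) 2.11 across(z) 4.09 up -0.52 | T x 0.87 z -0.10 up -0.21 [566.1  -26.82  86.73] [-1.5707 -0.204   2.8357] 14.5
Ftool along-gate(out) 2.65 across(z) 3.80 up 0.07 | T x 0.83 z -0.17 up -0.29 [566.28 -26.28  86.76] [-1.5708 -0.2039  2.8308] 14.7
Ftool along-gate(out) 2.24 across(z) 4.21 up -1.43 | T x 0.86 z -0.17 up -0.21 [566.29 -26.28  86.76] [-1.5708 -0.2039  2.8308] 14.75
```

View pics/s10.png

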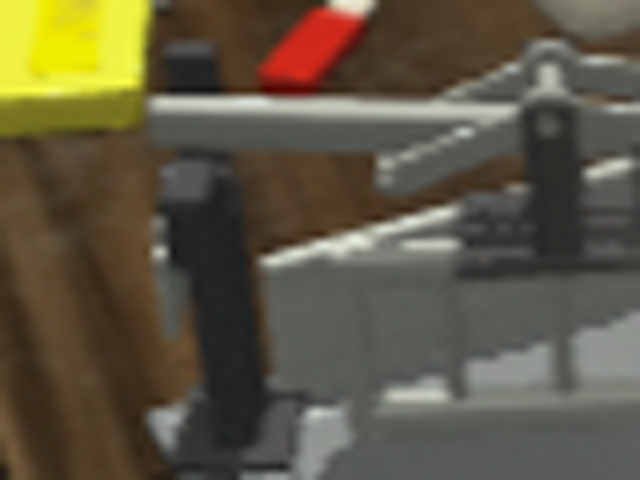

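```bash

for i in 1 ; do python3 -m inch '[0.1,0,0,-0.05,-0.06,0.28,0,0.1,0,0,-0.05,-0.06,0.28,0]'>/dev/null; python3 r.py; done
python3 -m inch '[0.1,0,0,-0.05,-0.06,0.28,0,0.1,0,0,-0.05,-0.06,0.28,0]'>/dev/null; python3 r.py
python3 -m inch '[0.1,0,0,-0.05,-0.06,0.28,0,0.1,0,0,-0.05,-0.06,0.28,0]'>/dev/null; python3 r.py
```

```text
Ftool along-gate(out) 3.29 across(z) 4.89 up -0.40 | T x 0.81 z -0.11 up -0.24 [566.46 -25.76  86.78] [-1.5709 -0.2038  2.8257] 14.95
Ftool along-gate(out) 1.30 across(z) 3.42 up -1.24 | T x 0.86 z -0.05 up -0.33 [566.6  -25.3   86.76] [-1.5709 -0.2039  2.8207] 15.15
Ftool along-gate(out) 0.73 across(z) 4.88 up -1.30 | T x 0.99 z -0.04 up -0.22 [566.67 -25.05  86.76] [-1.5705 -0.2039  2.8158] 15.35
```

```bash

python3 -m inch '[0.1,0,0,0,0,0,0]'>/dev/null; python3 r.py
python3 -m inch '[0.1,0,0,-0.04,-0.05,0.23,0,0.1,0,0,-0.04,-0.05,0.23,0]'>/dev/null; python3 r.py; python3 -m inch '[0.1,0,0,0,0,0,0]'>/dev/null; python3 r.py
python3 -c "
from h import *
import cv2
d=imaging.get_image('side'); a=d['img'][:,:,::-1]
cv2.imwrite('pics/s11.png',cv2.resize(a[180:240,190:270],None,fx=8,fy=8,interpolation=cv2.INTER_CUBIC))"
```

```text
Ftool along-gate(out) 1.96 across(z) 5.01 up -0.10 | T x 0.98 z -0.08 up -0.11 [566.7  -25.05  86.76] [-1.5706 -0.2039  2.8159] 15.45
Ftool along-gate(out) 2.74 across(z) 5.33 up 0.18 | T x 1.17 z 0.00 up 0.08 [566.7  -25.09  86.78] [-1.5701 -0.2039  2.812 ] 15.65
Ftool along-gate(out) 1.49 across(z) 5.49 up -0.48 | T x 1.16 z -0.02 up 0.05 [566.7  -25.07  86.76] [-1.5701 -0.2039  2.8121] 15.75
```

View pics/s11.png

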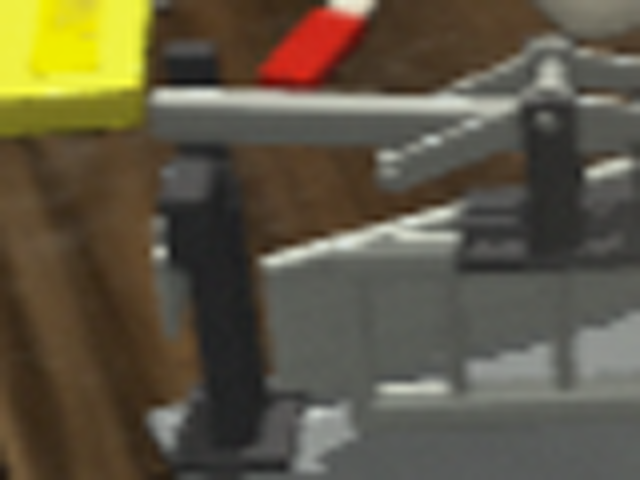

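```bash

python3 -m inch '[0.1,0,0,0.06,0.07,-0.35,0,0.1,0,0,0.12,0.15,-0.7,0,0.1,0,0,0.12,0.15,-0.7,0]'>/dev/null; python3 r.py; python3 -m inch '[0.1,0,0,0,0,0,0]'>/dev/null; python3 r.py
```

```text
Ftool along-gate(out) 1.75 across(z) 4.26 up -1.14 | T x 0.86 z -0.00 up -0.22 [566.48 -25.66  86.8 ] [-1.5708 -0.2039  2.8244] 16.1
Ftool along-gate(out) 2.04 across(z) 4.00 up -0.26 | T x 0.89 z 0.00 up -0.22 [566.51 -25.68  86.78] [-1.5708 -0.2038  2.8243] 16.2
```

```bash

python3 -m inch '[0.1,-0.02,-0.08,0,0,0,0.9,0.1,-0.03,-0.17,0,0,0,1.8,0.1,-0.04,-0.25,0,0,0,2.75,0.1,-0.04,-0.25,0,0,0,2.75]'>/dev/null; python3 r.py; 
python3 -c "
from h import *
import cv2
d=imaging.get_image('side'); a=d['img'][:,:,::-1]
cv2.imwrite('pics/s12.png',cv2.resize(a[180:240,190:270],None,fx=8,fy=8,interpolation=cv2.INTER_CUBIC))"
```

```text
Ftool along-gate(out) 1.59 across(z) 4.01 up -1.62 | T x 0.93 z 0.13 up -0.28 [567.45 -25.89  89.54] [-1.5709 -0.1541  2.8244] 16.6
```

View pics/s12.png

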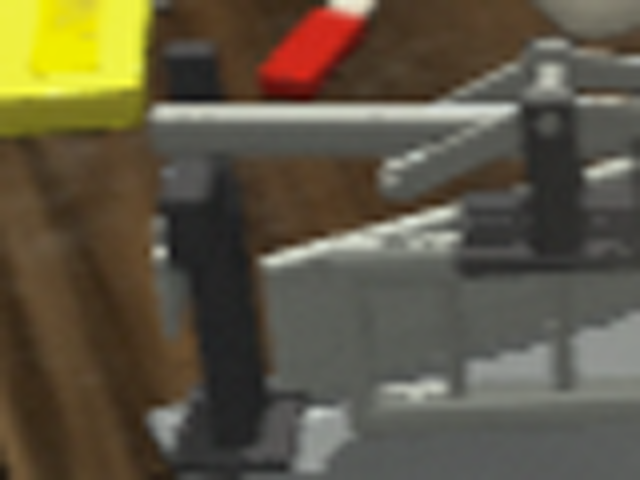

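```bash

python3 -m inch '[0.1,-0.02,-0.1,0,0,0,1.1,0.1,-0.04,-0.2,0,0,0,2.2,0.1,-0.05,-0.3,0,0,0,3.3,0.1,-0.05,-0.3,0,0,0,3.3]'>/dev/null; python3 r.py; 
python3 -c "
from h import *
import cv2
d=imaging.get_image('side'); a=d['img'][:,:,::-1]
cv2.imwrite('pics/s13.png',cv2.resize(a[180:240,190:270],None,fx=8,fy=8,interpolation=cv2.INTER_CUBIC))"
```

```text
Ftool along-gate(out) 0.96 across(z) 4.48 up -0.17 | T x 0.87 z 0.03 up -0.30 [568.4  -26.21  92.48] [-1.571  -0.0964  2.8243] 17.05
```

View pics/s13.png

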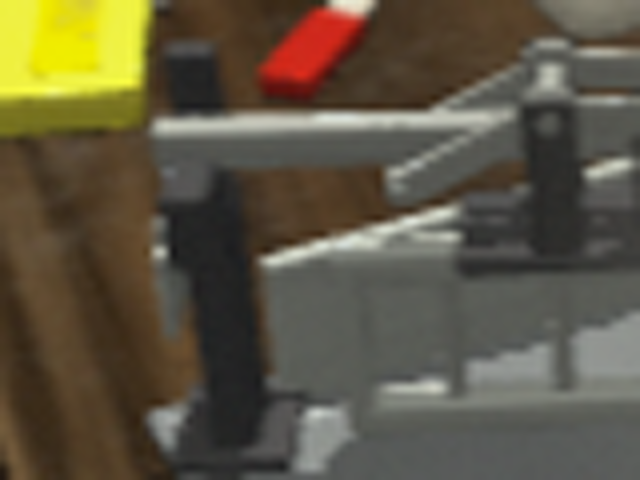

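```bash

python3 -m inch '[0.1,-0.02,-0.12,0,0,0,1.3,0.1,-0.04,-0.25,0,0,0,2.7,0.1,-0.06,-0.38,0,0,0,4.1,0.1,-0.08,-0.48,0,0,0,5.4,0.1,-0.08,-0.48,0,0,0,5.4]'>/dev/null; python3 r.py; 
python3 -c "
from h import *
import cv2
d=imaging.get_image('side'); a=d['img'][:,:,::-1]
cv2.imwrite('pics/s14.png',cv2.resize(a[180:240,190:270],None,fx=8,fy=8,interpolation=cv2.INTER_CUBIC))"
```

```text
Ftool along-gate(out) -0.02 across(z) 4.54 up 2.49 | T x 0.88 z -0.24 up -0.41 [569.56 -26.56  97.23] [-1.5712 -0.0032  2.8241] 17.6
```

View pics/s14.png

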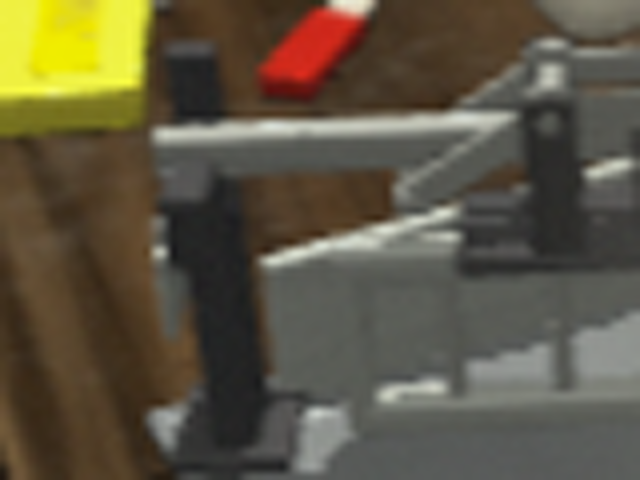

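```bash

python3 -m inch '[0.26,0,0,0,0,0,0,0.32,0,0,0,0,0,0,0.38,0,0,0,0,0,0,0.38,0,0,0,0,0,0]'>/dev/null; python3 r.py; 
python3 -c "
from h import *
import cv2
d=imaging.get_image('side'); a=d['img'][:,:,::-1]
cv2.imwrite('pics/s15.png',cv2.resize(a[180:240,190:270],None,fx=8,fy=8,interpolation=cv2.INTER_CUBIC))
d=imaging.get_image('wrist'); a=d['img'][:,:,::-1]
cv2.imwrite('pics/w15.png',a)"
```

```text
Ftool along-gate(out) -0.01 across(z) 0.04 up 0.26 | T x 0.05 z 0.00 up -0.01 [569.81 -25.85  96.55] [-1.5715 -0.004   2.8254] 18.05
```

View pics/s15.png

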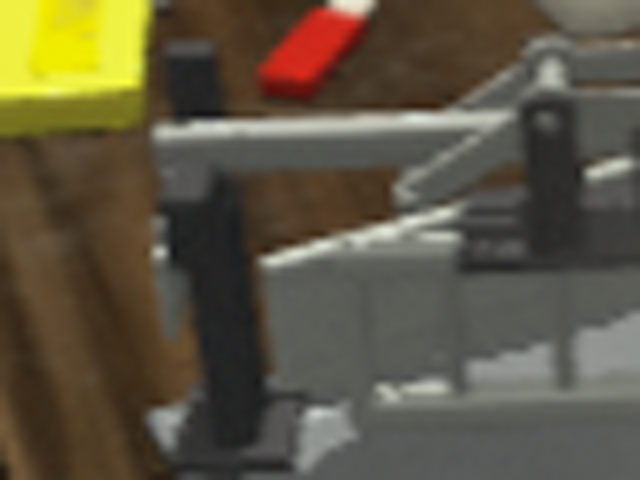

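View pics/w15.png

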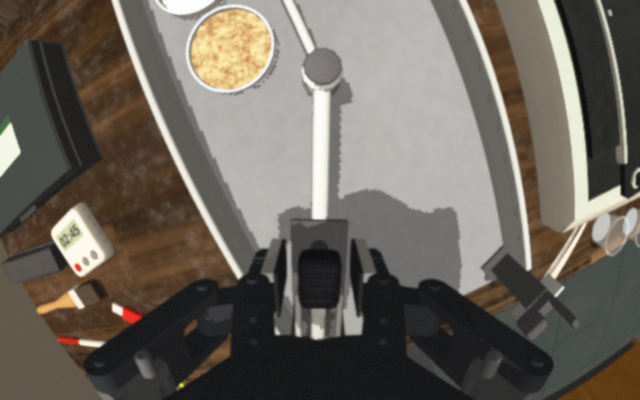

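```bash

python3 -m inch '[0.38,0,-1,0,0,0,0,0.38,0,-2.5,0,0,0,0,0.38,0,-5,0,0,0,0,0.38,0,-9,0,0,0,0,0.38,0,-13,0,0,0,0,0.38,0,-13,0,0,0,0]'; 
python3 -m inch '[0.38,-0.5,0,4,0,0,0,0.38,-1,0,8,0,0,0,0.38,-1,0,12,0,0,0,0.38,-1,0,16,0,0,0,0.38,-1,0,16,0,0,0]'
python3 -c "
from h import *
import cv2
for n in ('side','top','wrist'):
  d=imaging.get_image(n); a=d['img'][:,:,::-1]; cv2.imwrite('pics/%s16.png'%n,a)
  if n=='side': cv2.imwrite('pics/s16z.png',cv2.resize(a[180:240,190:270],None,fx=8,fy=8,interpolation=cv2.INTER_CUBIC))
  if n=='top': cv2.imwrite('pics/t16z.png',cv2.resize(a[90:290,260:410],None,fx=3,fy=3,interpolation=cv2.INTER_CUBIC))
"
```

```text
clock: 18.75
eef_pos: [573.7, -27.3, 233.0]
tool_rot: [-1.574, 0.007, 2.824]
force: [1.3, -0.5, -0.3]
width: 32.5
clock: 19.25
eef_pos: [526.5, -189.4, 227.2]
tool_rot: [-1.566, -0.004, 2.814]
force: [-0.8, -0.3, 0.0]
width: 32.7
```

View pics/s16z.png

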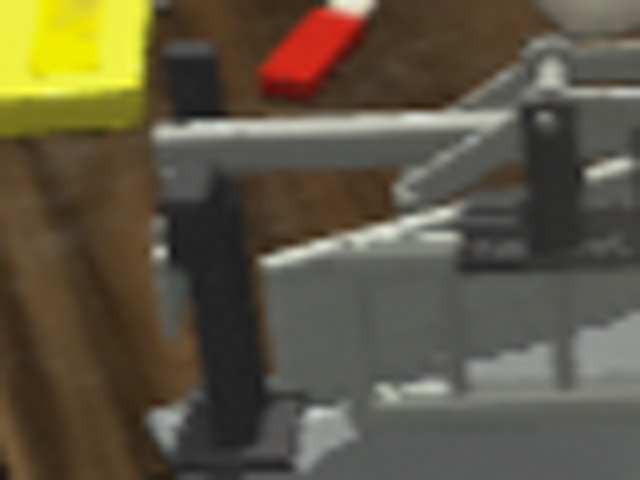

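View pics/t16z.png

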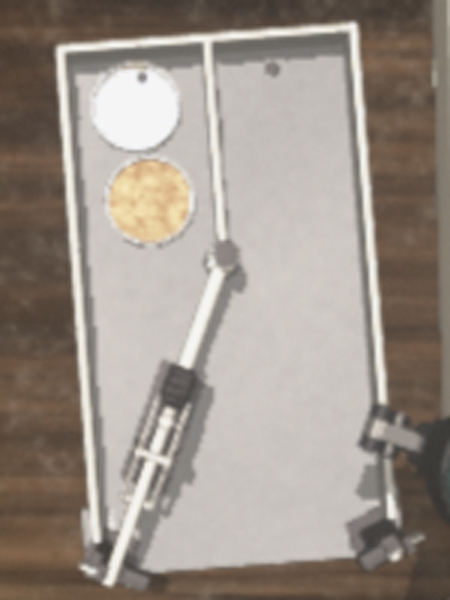

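View pics/wrist16.png

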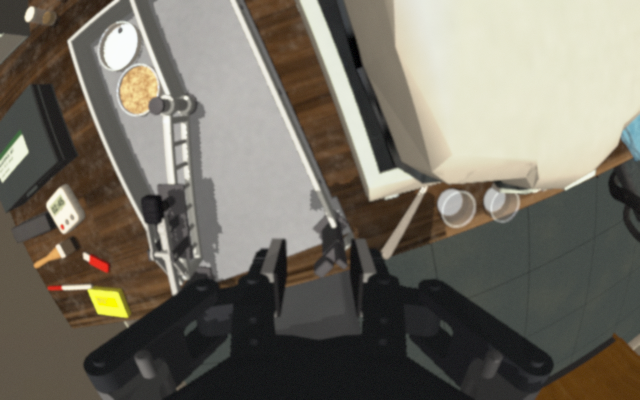

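```bash
python3 - <<'E'
from h import *
h=np.array([655.66,-59.5]);
for g in (0,.83,.845,.86):
  a=np.pi+.076+.44-g
  for z in (101,110): print(g,z,sideproj(np.array([*(h+245*np.array([np.cos(a),np.sin(a)])),z])).round(1))
E
python3 - <<'E'
import cv2
i=cv2.imread("pics/side0.png");cv2.imwrite("pics/s0r.png",cv2.resize(i[230:290,230:310],None,fx=8,fy=8,interpolation=cv2.INTER_CUBIC))
E
```

```text
0 101 [244.9 256.9]
0 110 [244.4 252.4]
0.83 101 [206.4 198.1]
0.83 110 [205.7 194.1]
0.845 101 [206.6 197.1]
0.845 110 [206.  193.1]
0.86 101 [206.9 196.1]
0.86 110 [206.3 192.1]
```

View pics/s0r.png

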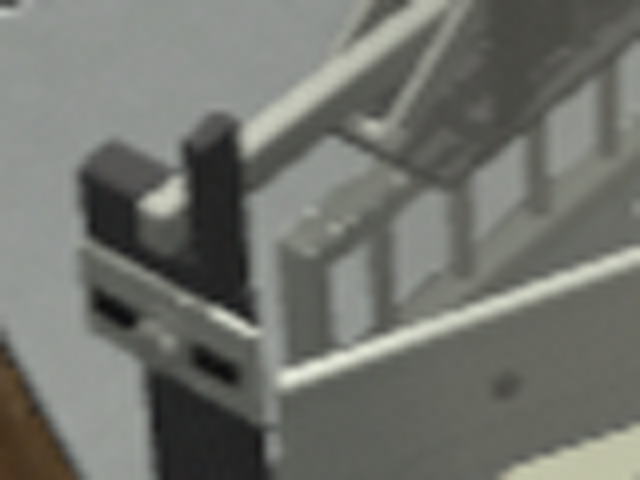

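The bar end sits at about (209,196) in the side view. The model predicts (212,196) for a level, seated bar and row 192 if it were resting on the cheek, so it's in the notch. The dishes are at the same pixels as at the start, and the robot is clear.

```bash
python3 -c "
from cell import finish_job; print(finish_job())"
```

```text
the job is handed in; nothing more can be done
None
```

The gate is latched in the left catch, and I handed the job in at about 19.5 s of the 54 s allowed.

**What I did:**
- **Lift:** I pinched the thumb pad across its 20 mm and pressed it about 10.5 mm, tilting the gripper with the lever. The bar came out of the right catch.
- **Swing:** I swung the gate over slowly with the bar held up. Near the left catch I moved in small steps of about 0.5 mm at the pad. The gate stopped against the outer cheek at roughly 0.84 rad, and the force there rose only slightly, to about 5.5 N.
- **Latch:** I backed off about 0.6 mm at the pad, which is 1.5 mm at the bar. Then I let the bar down into the notch, released the pad and moved away.

**Last checks:**
- **Bar:** in the side view the bar end is within about 0.5 px in height of where a seated bar should be. A bar resting on the inner cheek would show about 4 px higher. It did not move when I let go.
- **Dishes:** neither dish appears to have moved in the top view.
- **Robot:** the arm is clear of the scene, and the force reading was near zero after release.

**What disagreed:**
- **Camera positions:** the top and wrist cameras put the gate post about 5 mm apart. I used the wrist view for the grasp.
- **Sideways force:** during the swing I read 3–5 N sideways, more than the hinge friction explains. It dropped to zero when I released the pad, so it came from the grip pulling slightly off the gate's arc.
- **Lever stop:** I could not tell whether the pad just touched its stop at the bottom. The upward force on the gripper stayed under about 2 N during the final press and the swing.
- **Not tested:** I did not push the gate to confirm the latch holds.

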